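# Knock a stuck socket housing out of the wiring jig

### The arm

A 7-joint arm with a two-finger parallel gripper is mounted at the origin on the work surface. World frame = base frame: x ahead of the robot, y to its left, z up, the work surface at z = 0. Lengths are in m, angles in rad, forces in N, time in s.
With the tool pointing down it reaches from about 0.425 to 0.925 m from the base axis. Payload 6.8 kg.
Tool frame: the origin (TCP) lies midway between the tips of the shut fingers; the grasp point (between the pads) lies bot.grip_point_offset behind it (bot.grip_point_offset is the distance from the TCP to the grasp point, in m); z points along the fingers, y is the line along which they close (so a half turn about z gives the same grasp; the last joint's range is limited). The gripper opens to 85 mm and grips with 20 to 120 N. Pads are 22 mm wide; open, the fingers measure 114 mm over their backs; the gripper's body (76 mm by 85 mm) begins 54 mm behind the grasp point. The pads swing forward as they close: fully open they stand 13 mm farther back than shut.
Start: joints at [1.111, 0.477, 0.022, 1.555, -0.011, 1.109, -0.083], TCP at [0.233, -0.634, 0.207] pointing down, gripper open.
Joint ranges: [-2.96, 2.96], [-0.34, 2.1], [-1.41, 1.46], [0.24, 2.44], [-1.37, 4.51], [0.17, 1.92], [-2.96, 2.96]. Speed limits (rad/s): [2.39, 2.39, 3.14, 3.14, 3.14, 3.14, 3.14].

### API

Orientations are given as a unit quaternion [w, x, y, z].
In Python, from station import get_obs, cams, job, bot gives the robot as it stands.
- The arm moves only by the tool arm_command, never from a script. Its argument "rows" is a list that holds one entry, the list of rows, each a list of 5 numbers: the finger opening in mm, from 0 to 85.4, then the shift along the world's x, y, z in units of 60 mm (1.0 is 60 mm), then the turn about the world's z in units of 0.08 rad (1.0 is 0.08 rad). In form: [[[grip, x, y, z, turn], ...]]. A call has exactly 10 rows; each row shifts and turns the commanded pose from where the row before left it; what a row does not reach is not made up. A row lasts 1/8 s, in which the tool goes at most 62.5 mm and 10.7 degrees, less where a joint would pass 70% of its speed; a pose out of reach is approached as far as the arm can. A call with a number of a shift or a turn outside -1 to 1 is refused whole. A call with a gripper value outside its range is refused whole. The fingers move at their own pace and stop on an object; "newtons" is the grip in N (left out, the last holds). Time passes only in rows, so rows that do not move let the fingers close, or fill a call up. It gives the time, the measured TCP pose, the force, the opening and the grip force at its end, in the units of the state.
- get_obs(): the state, without advancing time (a new reading comes with each control period).
- cams.read_camera(name): name is "side" or "top"; returns the picture (400x640x3 uint8, red, green, blue); there is no depth.
- cams.camera_params(name): a dict with "K" (3x3 intrinsics, pixels), "extrinsics" (4x4, takes a point from camera to world coordinates). Camera axes: x right, y down, z forward; pixel columns grow to the right and rows downward; lengths in m; the calibration is good to about 2 mm. A picture is of the moment at which its call begins. camera_params takes no time and is no camera call.
- job.hand_in(): hands the job in; it is judged then, once.
The state is a dict: "t": time; "q": joint angles; "joint_vel": joint speeds; "joint_torque": joint torques, N m; "eef_pos": TCP position; "tool_rot": TCP orientation; "contact_force": force on the tool from outside, world axes, zero at the start; "torque": the same for the moment, N m; "gripper_width": opening from 0.0 (shut) to 1.0 (fully open); "grasp_force": force on a finger pad.
Only numpy, scipy, OpenCV 4.12 (cv2) and the standard library are available. Lean on these libraries where they do the work, as an engineer would, in place of code of your own. Each camera call takes 0.05 s, during which the arm holds its last target. There are 200 camera calls.

### The job

The white socket housing is stuck in the wiring jig: slide the C-shaped knockout yoke over the end of the jig, feel for the two holes in the nest's floor with its two pins and push the housing up from below until it stays up on the spring catches. Then draw the yoke out, stand it upright on the bench clear of the jig, and put the housing in the empty half of the yellow tray. Leave the other things on the bench where they are.

Things in the scene. Friction and masses are not known exactly. Their poses are not given: they have to be found in the camera images.
- jig: Wiring jig, bolted to the bench: an aluminium nest 87 (x) x 115 (y) mm on four corner legs. Origin on the bench under the nest's centre; y is its long axis, z up. Underside of the nest 65 mm above the bench, rim 112 mm, cavity 59 x 87 mm. Between the legs is a passage 67 mm wide (x), 65 mm high, along all of y, open at both ends. Brass catch barrels stick out 12 mm from the long (x) sides, up to z = 102 mm.
- jig_underside (a point): Centre of the nest's underside, axes as the jig's. The nest's floor, 8 mm thick (top 73 mm above the bench), has two round holes, 20 mm in diameter, 44 mm apart along y, centred in x; as a pair they are set anywhere up to 14 mm along y either side of the centre. They are hidden by the housing and not reported: feel for them from below. Pins beside them stop at 65 mm; in them, they first meet the housing at 73 mm.
- jig_rim (a point): Centre of the nest's rim, 112 mm up. Spring catches grip the housing: pushing it up takes about 8 to 20 N, and it cannot be gripped before. With its underside 26 mm above the nest's floor, the catches spring in below it; it then stays up, standing 23 mm proud of the rim.
- housing_center (a point): Centre (half-way up) of the white plastic socket housing stuck in the nest: 56 (x) x 84 (y) x 36 (z) mm, about 0.18 kg, axes as the jig's at the start. At the start it rests on the nest's floor, its top 3 mm below the rim, with 1.5 mm play all round.
- yoke_grip (a point): Centre of the handle of the C-shaped knockout yoke (about 0.55 kg), standing on the bench; 180 mm above its underside. z up, y in the plane of the C. The handle, an upright block 16 (x) x 30 (y) x 45 (z) mm, gripped across x, sits midway between the two pins. From its axis: upright at y = 82 to 94 mm, 24 wide; upper arm 24 wide, y = -15 to 94, 146 to 158 mm above the underside.
- yoke_pins (a point): Midway between the tips of the yoke's two knockout pins, which point up, at y = -22 and +22 mm from here; 128 mm right below the handle's centre, 52 mm above the yoke's underside. Each is 14 mm in diameter, tapered over its last 6 mm to 10 mm. Axes as the handle's. When the foot meets the nest's underside, the pins have lifted the housing 34 mm off the floor: enough.
- yoke_nose (a point): Nose of the yoke's foot, the open end of the C, at y = -34 mm from the handle's axis. The foot is 44 mm wide (x), 10 mm thick, from y = -34 to +94 mm; this point is half-way up its thickness. The C slides nose first over an end of the jig, foot below, upper arm above.
- tray: Yellow plastic tray on the bench, fixed, 190 (x) x 250 (y) x 35 (high) mm, walls and bottom 4 mm, origin under its centre. A wall across the middle (along x) divides it: the +y half is empty, the -y half holds terminal strips.
- tray_empty (a point): Centre of the bottom of the tray's empty half, 182 (x) x 119 (y) mm inside, axes as the tray's.
- collar: Bystander: short black plastic tube, 52 mm across, 35 mm high.
- driver: Bystander: screwdriver lying on the bench.
- strip: Bystander: black terminal strip 34 x 150 x 22 mm.
- roundbox: Bystander: round white box 74 mm across, 45 mm high.
- station: Bystander: black two-button station 70 x 110 x 67 mm.
- jar: Bystander: small jar 60 mm across, 75 mm high.
Mind the look-alikes: they are no part of the job. What is shaped like the part that bears housing_center but pink is not meant.

How it is judged:
By the outcome, as a careful person would: the job done as asked, in the order asked, and still so for the second after the job is handed in, with the robot touching nothing.
It also fails if it takes over 58 s, if anything falls off the work surface, if the arm or the gripper's body presses on something with over 40 N, if the wrist force passes 120 N, or if a joint passes its speed limit or range.

## Working session

There is one attempt and no reset: what is moved stays moved. The work goes in short steps, Python scripts to look and compute and a tool call to move; the robot and the scene stay as the last step left them, time stands still between calls to the robot, and variables do not carry over. Pictures are saved under pics/ and viewed, at most 10 in all, crops included, and the job is handed in when it is done.

Besides the shell and the picture viewer there is one more tool, called after ">>>" as name(argument=value, ...) on one line, values as JSON. arm_command: Moves the arm, as the interface text tells. Its arguments: {"type":"object","properties":{"rows":{"type":"array"},"newtons":{"type":"number"}},"required":["rows"]}

```bash
mkdir -p pics
cat > h.py <<'E'
import numpy as np,cv2
from station import get_obs,cams,job,bot
def shot(n,f):
    im=cams.read_camera(n); cv2.imwrite('pics/'+f,im[:,:,::-1]); return im
def ray(n,u,v):
    p=cams.camera_params(n);E=np.array(p['extrinsics']);d=E[:3,:3]@np.linalg.solve(np.array(p['K']),[u,v,1.]);return E[:3,3],d
def onz(n,u,v,z):
    o,d=ray(n,u,v);return o+d*(z-o[2])/d[2]
def proj(n,P):
    p=cams.camera_params(n);E=np.array(p['extrinsics']);c=E[:3,:3].T@(np.array(P)-E[:3,3]);w=np.array(p['K'])@c;return w[:2]/w[2]
E
python3 - <<'E'
from h import *
for n in('top','side'):
    shot(n,n+'0.png');p=cams.camera_params(n);print(n,np.round(p['K'],1).tolist(),np.round(p['extrinsics'],3).tolist())
o=get_obs();print(bot.grip_point_offset,{k:np.round(v,3).tolist() for k,v in o.items()})
E
```

```text
top [[501.8, 0.0, 321.1], [0.0, 501.8, 200.0], [0.0, 0.0, 1.0]] [[0.019, -0.993, 0.112, 0.408], [-1.0, -0.022, -0.021, 0.002], [0.023, -0.112, -0.993, 1.46], [0.0, 0.0, 0.0, 1.0]]
side [[372.0, 0.0, 319.1], [0.0, 372.0, 197.1], [0.0, 0.0, 1.0]] [[0.958, -0.15, 0.246, 0.337], [-0.287, -0.442, 0.849, -0.789], [-0.019, -0.884, -0.467, 0.56], [0.0, 0.0, 0.0, 1.0]]
0.0187 {'t': 0.1, 'q': [1.111, 0.478, 0.022, 1.556, -0.012, 1.109, -0.083], 'joint_vel': [0.003, -0.003, 0.0, -0.003, -0.0, -0.0, -0.001], 'joint_torque': [0.004, -59.776, 1.613, -28.195, 0.013, 0.005, 0.0], 'eef_pos': [0.232, -0.633, 0.206], 'tool_rot': [-0.001, 0.985, 0.175, -0.0], 'contact_force': [-0.148, -0.532, -0.183], 'torque': [0.013, 0.044, -0.008], 'grasp_force': 0.0, 'gripper_width': 1.004}
```

View pics/top0.png

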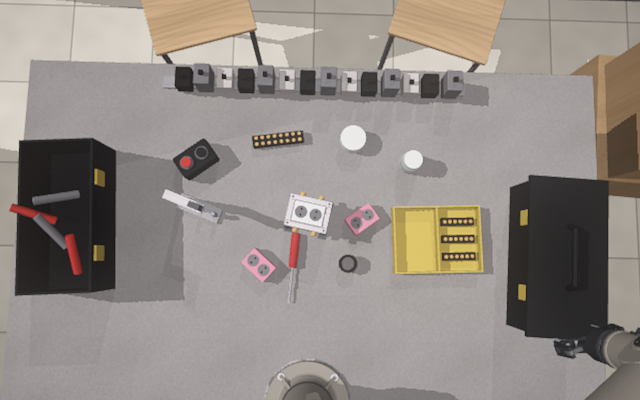

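View pics/side0.png

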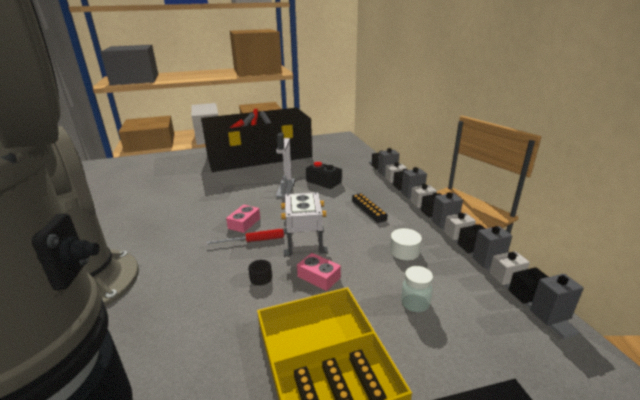

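Run:
```python
import cv2,numpy as np
a=cv2.imread('pics/top0.png')[170:290,150:390]
b=cv2.imread('pics/side0.png')[120:270,215:365]
a=cv2.resize(a,None,fx=3.3,fy=3.3,interpolation=cv2.INTER_CUBIC);b=cv2.resize(b,None,fx=4,fy=4,interpolation=cv2.INTER_CUBIC)
cv2.imwrite('pics/ca.png',a);cv2.imwrite('pics/cb.png',b)
```

```text
(no output)
```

View pics/ca.png

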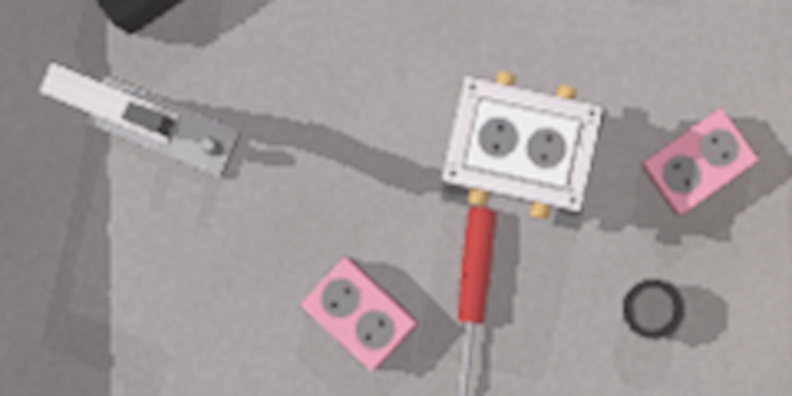

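View pics/cb.png

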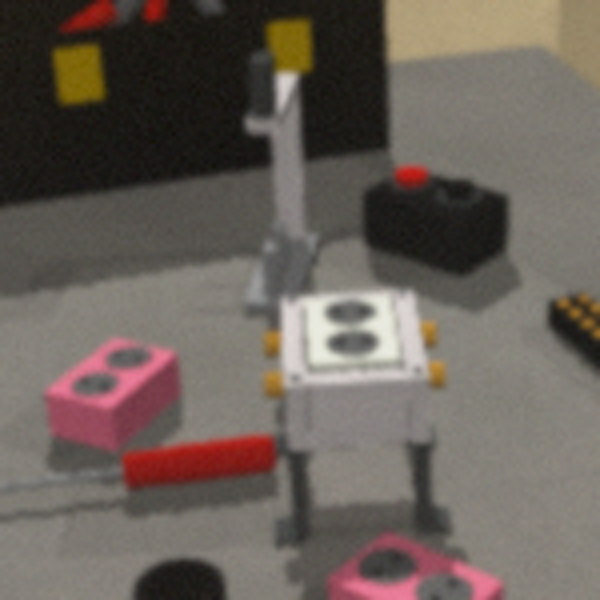

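Run:
```python
from h import *
im=cv2.imread('pics/top0.png').astype(int)
b,g,r=im[...,0],im[...,1],im[...,2]
mx=im.max(2);mn=im.min(2)
def best(m,x0,y0,x1,y1):
    k=np.zeros(m.shape,np.uint8);k[y0:y1,x0:x1]=m[y0:y1,x0:x1]
    c=cv2.findContours(k,cv2.RETR_EXTERNAL,cv2.CHAIN_APPROX_NONE)[0];return max(c,key=cv2.contourArea)
def rep(nm,c,z):
    R=cv2.minAreaRect(c);P=np.array([onz('top',*p,z)[:2] for p in cv2.boxPoints(R)])
    e=P[1]-P[0],P[2]-P[1];print(nm,'px',np.round(R[0],1),'ctr',P.mean(0).round(4),[(round(np.linalg.norm(v),4),round(np.degrees(np.arctan2(v[1],v[0])),1)) for v in e])
rep('jig',best((mn>190)&(mx-mn<40),280,185,340,245),.112)
rep('hous',best((mn>225)&(mx-mn<40),280,185,340,245),.109)
rep('arm',best((mn>190),155,180,230,230),.158)
rep('handle',best((mx<125),182,195,206,214),.2025)
rep('yellow',best((r-b>90)&(g-b>60),385,195,490,285),.035)
# brass
k=((r-b>60)&(g-b>30)).astype(np.uint8);n,l,s,c=cv2.connectedComponentsWithStats(k[180:240,275:345])
for i in range(1,n):
  if s[i,4]>4: print('brass',c[i]+[275,180],onz('top',*(c[i]+[275,180]),.095)[:2].round(4))
# nose end of foot from crop pixels
for u,v in((240,128),(225,178),(175,118)): print('foot',onz('top',150+u/3.3,170+v/3.3,.010)[:2].round(4))
for u,v in((143,101),(174,117),(168,137),(124,117),(50,65),(40,90)): print('h/arm',onz('top',150+u/3.3,170+v/3.3,.2025 if u>100 else .158)[:2].round(4))
# handle in side view
for u,v in((250,52),(271,52),(250,120),(270,120)):
  o,d=ray('side',215+u/4,120+v/4);print('side ray',o.round(3),d.round(3))
```

```text
jig px [307.6 213. ] ctr [0.5248 0.009 ] [(np.float64(0.087), np.float64(-10.9)), (np.float64(0.1158), np.float64(-101.4))]
hous px [307.7 212.9] ctr [0.5251 0.0087] [(np.float64(0.0517), np.float64(-11.0)), (np.float64(0.0801), np.float64(-101.4))]
arm px [182.2 200.6] ctr [0.546  0.3348] [(np.float64(0.0251), np.float64(-20.1)), (np.float64(0.1043), np.float64(-112.0))]
handle px [195.6 205.9] ctr [0.5288 0.2894] [(np.float64(0.0134), np.float64(-20.4)), (np.float64(0.0407), np.float64(-112.0))]
yellow px [437. 239.] ctr [ 0.4655 -0.3606] [(np.float64(0.2573), np.float64(-87.4)), (np.float64(0.1886), np.float64(-179.6))]
brass [302.35714286 193.42857143] [0.5795 0.0247]
brass [321.05882353 197.41176471] [ 0.5697 -0.0267]
brass [294.05263158 229.21052632] [0.4811 0.045 ]
brass [312.95238095 233.38095238] [ 0.4708 -0.0066]
foot [0.5404 0.2549]
foot [0.4964 0.2662]
foot [0.548  0.3119]
h/arm [0.5419 0.2955]
h/arm [0.5302 0.2716]
h/arm [0.5149 0.2754]
h/arm [0.5294 0.3093]
h/arm [0.5736 0.3801]
h/arm [0.5536 0.3868]
side ray [ 0.337 -0.789  0.56 ] [ 0.164  0.958 -0.312]
side ray [ 0.337 -0.789  0.56 ] [ 0.178  0.954 -0.313]
side ray [ 0.337 -0.789  0.56 ] [ 0.158  0.938 -0.353]
side ray [ 0.337 -0.789  0.56 ] [ 0.17   0.934 -0.353]
```

Candidates: white housing in the jig at top (308,213), and pink sockets at (258,265) and (362,219). The white one in the nest fits, and the crop confirms it. Jig centre is (0.525, 0.009) at yaw -11.2°. The yoke axis is about (0.530, 0.291) at yaw -22°, with its nose towards the jig. Now moving to above the yoke.

>>> arm_command(rows=[[[85, 0.5, 0.64, 0.15, 0.5], [85, 0.5, 0.64, 0.15, 0.5], [85, 0.5, 0.64, 0.15, 0.5], [85, 0.5, 0.64, 0.15, 0.5], [85, 0.5, 0.64, 0.15, 0.5], [85, 0.5, 0.64, 0.15, 0.5], [85, 0.5, 0.64, 0.15, 0.5], [85, 0.5, 0.64, 0.15, 0.5], [85, 0.5, 0.64, 0.15, 0.5], [85, 0.5, 0.64, 0.15, 0.5]]], newtons=100)

```text
t: 1.35
eef_pos: [0.5331, -0.2483, 0.2967]
tool_rot: [-0.0, 0.93, 0.368, -0.0]
contact_force: [0.9, -0.7, 0.3]
gripper_width: 0.994
grasp_force: 0.0
```

>>> arm_command(rows=[[[85, 0, 0.9, 0, 0.54], [85, 0, 0.9, 0, 0.54], [85, 0, 0.9, 0, 0.54], [85, 0, 0.9, 0, 0.54], [85, 0, 0.9, 0, 0.54], [85, 0, 0.9, 0, 0.54], [85, 0, 0.9, 0, 0.54], [85, 0, 0.9, 0, 0.54], [85, 0, 0.9, 0, 0.54], [85, 0, 0.8, 0, 0.54]]])

```text
t: 2.6
eef_pos: [0.5321, 0.2861, 0.2963]
tool_rot: [-0.0, 0.829, 0.559, -0.0]
contact_force: [0.3, -0.1, -0.2]
gripper_width: 0.994
grasp_force: 0.0
```

```bash
cat >> h.py <<'E'
def st():
    o=get_obs();w,x,y,z=o['tool_rot'];ty=np.degrees(np.arctan2(1-2*(x*x+z*z),2*(x*y-w*z)))
    print('t',round(o['t'],2),'tcp',np.round(o['eef_pos'],4),'toolY deg',round(ty,2),'F',np.round(o['contact_force'],1),'w',round(o['gripper_width'],3),'gf',round(float(o['grasp_force']),1));return o
def rel(o,C,yaw):
    "tcp in a frame at C with yaw deg (x,y)"
    a=np.radians(yaw);d=np.array(o['eef_pos'][:2])-C;print('rel mm',round(1e3*(d@[np.cos(a),np.sin(a)]),1),round(1e3*(d@[-np.sin(a),np.cos(a)]),1))
J=np.array([.525,.009])
E
python3 -c "
from h import *
o=st();print(np.round(o['q'],2),(np.array([.530,.291,.165])-o['eef_pos'])/.06)"
```

```text
t 2.6 tcp [0.5321 0.2861 0.2963] toolY deg -22.06 F [ 0.3 -0.1 -0.2] w 0.994 gf 0.0
[-0.14  0.35 -0.6   1.59  0.2   1.27 -1.16] [-0.03491705  0.08130556 -2.18867751]
```

>>> arm_command(rows=[[[60, -0.03, 0.08, -0.4, 0], [60, 0, 0, -0.5, 0], [60, 0, 0, -0.5, 0], [60, 0, 0, -0.45, 0], [60, 0, 0, -0.3, 0], [0, 0, 0, -0.04, 0], [0, 0, 0, 0, 0], [0, 0, 0, 0, 0], [0, 0, 0, 0, 0], [0, 0, 0, 0, 0]]], newtons=110)

```text
t: 3.85
eef_pos: [0.5311, 0.2899, 0.1668]
tool_rot: [0.0, 0.83, 0.558, 0.001]
contact_force: [-2.8, -0.8, 5.4]
gripper_width: 0.147
grasp_force: 109.1
```

```bash
python3 -c "
from h import *
o=st();rel(o,J,-11.2)
im=shot('top','t1.png');s=shot('side','s1.png')
cv2.imwrite('pics/c1.png',np.hstack([cv2.resize(im[160:260,140:260,::-1],(480,400)),cv2.resize(s[120:220,240:320,::-1],(320,400))]))
"
```

```text
t 3.85 tcp [0.5311 0.2899 0.1668] toolY deg -22.16 F [-2.8 -0.8  5.4] w 0.147 gf 109.1
rel mm -48.5 276.7
```

View pics/c1.png

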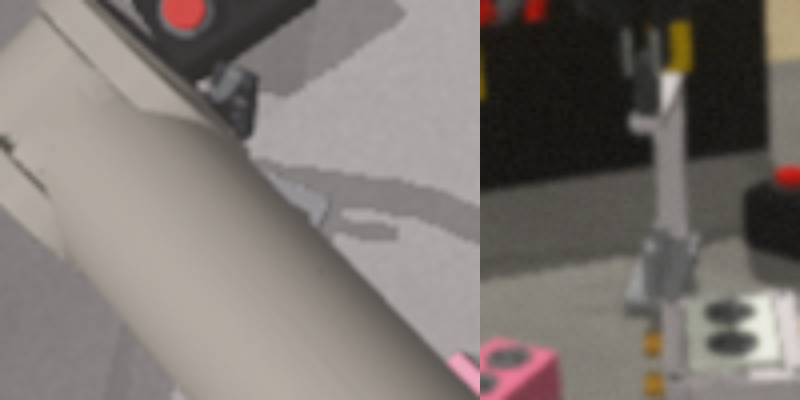

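>>> arm_command(rows=[[[0, 0, 0, 0.08, 0], [0, 0, 0, 0.06, 0], [0, 0.064, -0.37, 0, 0.4], [0, 0.064, -0.37, 0, 0.4], [0, 0.064, -0.37, 0, 0.4], [0, 0.064, -0.37, 0, 0.4], [0, 0.064, -0.37, 0, 0.4], [0, 0.064, -0.37, 0, 0.4], [0, 0, 0, 0, 0], [0, 0, 0, 0, 0]]])

```text
t: 5.2
eef_pos: [0.5536, 0.1565, 0.1736]
tool_rot: [-0.0, 0.773, 0.635, 0.0]
contact_force: [-0.6, -0.2, -6.2]
gripper_width: 0.148
grasp_force: 107.8
```

```bash
python3 -c "
from h import *
o=st();rel(o,J,-11.2)
s=shot('side','s2.png')
cv2.imwrite('pics/c2.png',cv2.resize(s[110:270,220:380,::-1],(600,600),interpolation=cv2.INTER_CUBIC))
"
```

```text
t 5.2 tcp [0.5536 0.1565 0.1736] toolY deg -11.18 F [-0.6 -0.2 -6.2] w 0.148 gf 107.8
rel mm -0.6 150.3
```

View pics/c2.png

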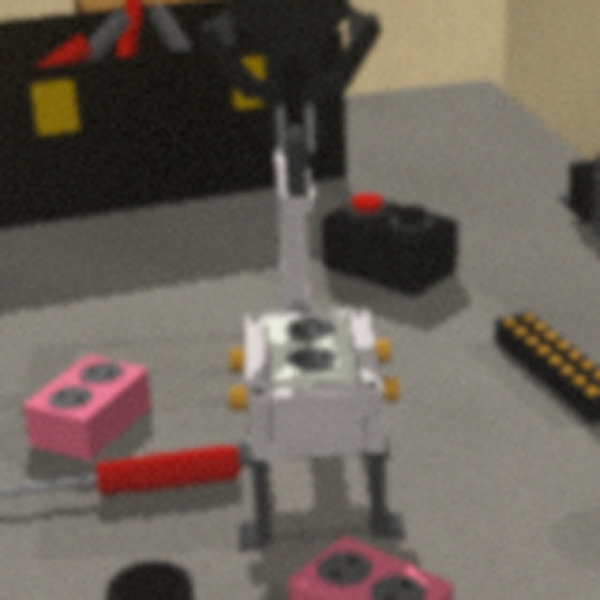

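>>> arm_command(rows=[[[0, -0.062, -0.322, 0, 0], [0, -0.062, -0.322, 0, 0], [0, -0.062, -0.322, 0, 0], [0, -0.062, -0.322, 0, 0], [0, -0.062, -0.322, 0, 0], [0, -0.062, -0.322, 0, 0], [0, -0.062, -0.322, 0, 0], [0, 0, 0, 0, 0], [0, 0, 0, 0, 0], [0, 0, 0, 0, 0]]])

```text
t: 6.5
eef_pos: [0.5279, 0.0217, 0.1739]
tool_rot: [-0.0, 0.772, 0.635, 0.0]
contact_force: [-0.4, 0.2, -6.5]
gripper_width: 0.146
grasp_force: 107.9
```

```bash
python3 -c "
from h import *
o=st();rel(o,J,-11.2)"
```

```text
t 6.5 tcp [0.5279 0.0217 0.1739] toolY deg -11.1 F [-0.4  0.2 -6.5] w 0.146 gf 107.9
rel mm 0.4 13.0
```

>>> arm_command(rows=[[[0, 0, 0, 0.04, 0], [0, 0, 0, 0.04, 0], [0, 0, 0, 0.04, 0], [0, 0, 0, 0.03, 0], [0, 0, 0, 0, 0], [0, 0, 0, 0, 0], [0, 0, 0, 0, 0], [0, 0, 0, 0, 0], [0, 0, 0, 0, 0], [0, 0, 0, 0, 0]]])

```text
t: 7.75
eef_pos: [0.5257, 0.0198, 0.1798]
tool_rot: [-0.001, 0.773, 0.635, -0.002]
contact_force: [2.4, -1.3, -27.4]
gripper_width: 0.15
grasp_force: 108.4
```

>>> arm_command(rows=[[[0, 0, 0, -0.08, 0], [0, 0, 0, -0.07, 0], [0, -0.01, -0.05, 0, 0], [0, -0.01, -0.05, 0, 0], [0, 0, 0, 0.04, 0], [0, 0, 0, 0.04, 0], [0, 0, 0, 0.04, 0], [0, 0, 0, 0.03, 0], [0, 0, 0, 0, 0], [0, 0, 0, 0, 0]]])

```text
t: 9.0
eef_pos: [0.5245, 0.0136, 0.1797]
tool_rot: [-0.001, 0.773, 0.635, -0.002]
contact_force: [2.9, -1.5, -28.2]
gripper_width: 0.145
grasp_force: 108.4
```

>>> arm_command(rows=[[[0, 0, 0, -0.08, 0], [0, 0, 0, -0.07, 0], [0, -0.01, -0.05, 0, 0], [0, -0.01, -0.05, 0, 0], [0, 0, 0, 0.04, 0], [0, 0, 0, 0.04, 0], [0, 0, 0, 0.04, 0], [0, 0, 0, 0.03, 0], [0, 0, 0, 0, 0], [0, 0, 0, 0, 0]]])

```text
t: 10.25
eef_pos: [0.5233, 0.0078, 0.1797]
tool_rot: [-0.001, 0.773, 0.635, -0.002]
contact_force: [2.9, -1.0, -28.8]
gripper_width: 0.147
grasp_force: 108.5
```

>>> arm_command(rows=[[[0, 0, 0, -0.08, 0], [0, 0, 0, -0.07, 0], [0, -0.01, -0.05, 0, 0], [0, -0.01, -0.05, 0, 0], [0, 0, 0, 0.04, 0], [0, 0, 0, 0.04, 0], [0, 0, 0, 0.04, 0], [0, 0, 0, 0.03, 0], [0, 0, 0, 0, 0], [0, 0, 0, 0, 0]]])

```text
t: 11.5
eef_pos: [0.5221, 0.0019, 0.1797]
tool_rot: [-0.001, 0.773, 0.635, -0.002]
contact_force: [4.3, -0.8, -28.0]
gripper_width: 0.149
grasp_force: 108.5
```

>>> arm_command(rows=[[[0, 0, 0, -0.08, 0], [0, 0, 0, -0.07, 0], [0, -0.01, -0.05, 0, 0], [0, -0.01, -0.05, 0, 0], [0, 0, 0, 0.04, 0], [0, 0, 0, 0.04, 0], [0, 0, 0, 0.04, 0], [0, 0, 0, 0.03, 0], [0, 0, 0, 0, 0], [0, 0, 0, 0, 0]]])

```text
t: 12.75
eef_pos: [0.5231, -0.0035, 0.183]
tool_rot: [0.0, 0.773, 0.635, 0.0]
contact_force: [-1.0, -0.7, -5.5]
gripper_width: 0.146
grasp_force: 111.4
```

>>> arm_command(rows=[[[0, 0, 0, 0.02, 0], [0, 0, 0, 0.02, 0], [0, 0, 0, 0.02, 0], [0, 0, 0, 0.02, 0], [0, 0, 0, 0.02, 0], [0, 0, 0, 0.02, 0], [0, 0, 0, 0, 0], [0, 0, 0, 0, 0], [0, 0, 0, 0, 0], [0, 0, 0, 0, 0]]])

```text
t: 14.0
eef_pos: [0.5231, -0.0033, 0.19]
tool_rot: [0.0, 0.773, 0.635, 0.0]
contact_force: [-1.1, -2.2, -5.0]
gripper_width: 0.145
grasp_force: 111.5
```

```bash
python3 -c "
from h import *
o=st();rel(o,J,-11.2);print(np.round(o['torque'],2))"
```

```text
t 14.0 tcp [ 0.5231 -0.0033  0.19  ] toolY deg -11.17 F [-1.1 -2.2 -5. ] w 0.145 gf 111.5
rel mm 0.5 -12.4
[-0.86  0.12  0.02]
```

>>> arm_command(rows=[[[0, 0, 0, 0.06, 0], [0, 0, 0, 0.06, 0], [0, 0, 0, 0.06, 0], [0, 0, 0, 0.06, 0], [0, 0, 0, 0.06, 0], [0, 0, 0, 0.07, 0], [0, 0, 0, 0.07, 0], [0, 0, 0, 0.07, 0], [0, 0, 0, 0, 0], [0, 0, 0, 0, 0]]])

```text
t: 15.25
eef_pos: [0.5232, -0.0033, 0.2206]
tool_rot: [0.0, 0.773, 0.635, 0.0]
contact_force: [-0.4, -1.2, -9.3]
gripper_width: 0.148
grasp_force: 110.9
```

```bash
python3 -c "
from h import *
o=st();rel(o,J,-11.2);print(np.round(o['torque'],2))
s=shot('side','s3.png')
cv2.imwrite('pics/c3.png',cv2.resize(s[110:270,220:380,::-1],(600,600),interpolation=cv2.INTER_CUBIC))"
```

```text
t 15.25 tcp [ 0.5232 -0.0033  0.2206] toolY deg -11.18 F [-0.4 -1.2 -9.3] w 0.148 gf 110.9
rel mm 0.6 -12.5
[-0.79 -0.07 -0.  ]
```

View pics/c3.png

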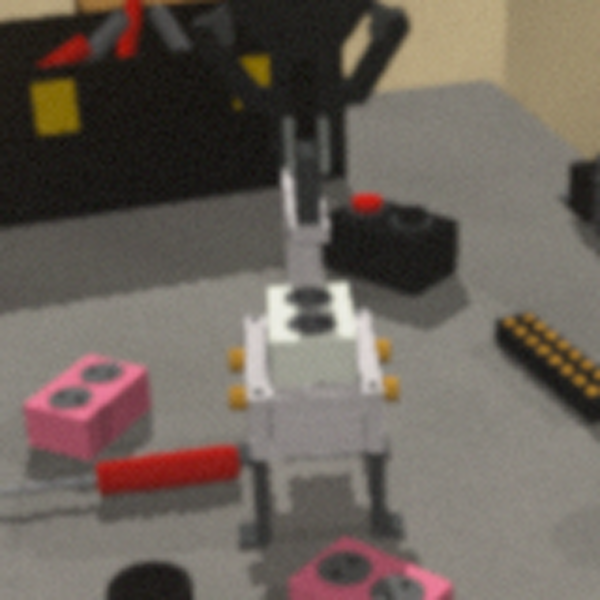

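>>> arm_command(rows=[[[0, 0, 0, -0.15, 0], [0, 0, 0, -0.16, 0], [0, 0, 0, -0.16, 0], [0, 0, 0, -0.16, 0], [0, 0, 0, -0.15, 0], [0, 0, 0, 0, 0], [0, 0.03, 0.15, 0, 0], [0, 0.07, 0.35, 0, 0], [0, 0.07, 0.35, 0, 0], [0, 0.07, 0.35, 0, 0]]])

```text
t: 16.55
eef_pos: [0.538, 0.0705, 0.1743]
tool_rot: [0.0, 0.772, 0.635, 0.001]
contact_force: [-0.1, -0.2, -5.1]
gripper_width: 0.146
grasp_force: 111.5
```

```bash
python3 -c "
from h import *
o=st();rel(o,J,-11.2)
print((np.array([.560,.186,.1670])-o['eef_pos'])/.06)
for p in((176,158),(200,143),(218,158),(192,178)): print(onz('top',*p,.06)[:2].round(3))
s=shot('side','s4.png')
cv2.imwrite('pics/c4.png',cv2.resize(s[110:270,220:380,::-1],(600,600),interpolation=cv2.INTER_CUBIC))"
```

```text
t 16.55 tcp [0.538  0.0705 0.1743] toolY deg -11.15 F [-0.1 -0.2 -5.1] w 0.146 gf 111.5
rel mm 0.8 62.8
[ 0.36742349  1.92562865 -0.12183239]
[0.677 0.383]
[0.721 0.318]
[0.679 0.265]
[0.621 0.336]
```

View pics/c4.png

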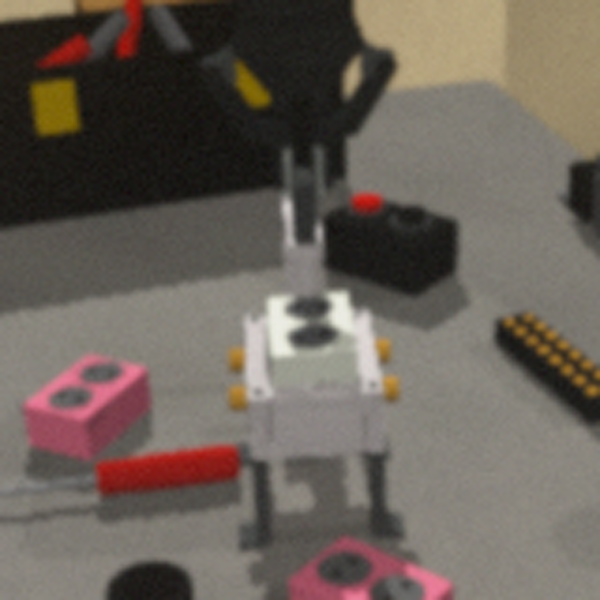

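>>> arm_command(rows=[[[0, 0.06, 0.32, 0, 0], [0, 0.06, 0.32, 0, 0], [0, 0.06, 0.32, 0, 0], [0, 0.06, 0.32, 0, 0], [0, 0.06, 0.32, 0, 0], [0, 0.06, 0.3, 0, 0], [0, 0, 0, -0.03, 0], [0, 0, 0, -0.05, 0], [0, 0, 0, -0.04, 0], [0, 0, 0, 0, 0]]])

```text
t: 17.85
eef_pos: [0.5597, 0.1806, 0.1674]
tool_rot: [0.001, 0.773, 0.634, -0.0]
contact_force: [-2.7, -3.1, 4.9]
gripper_width: 0.147
grasp_force: 112.9
```

>>> arm_command(rows=[[[70, 0, 0, 0, 0], [70, 0, 0, 0, 0], [70, 0, 0, 0, 0], [70, 0, 0, 0, 0], [70, 0, 0, 0.2, 0], [70, 0, 0, 0.5, 0], [70, 0, 0, 0.7, 0], [70, 0, 0, 0.2, 0], [85, 0, -0.3, 0, 0], [85, 0, -0.3, 0, 0]]])

```text
t: 19.1
eef_pos: [0.5583, 0.1444, 0.2611]
tool_rot: [-0.0, 0.773, 0.635, -0.001]
contact_force: [-1.0, -0.5, -0.6]
gripper_width: 0.996
grasp_force: 0.0
```

```bash
python3 -c "
from h import *
o=st()
print((np.append(J,.16)-o['eef_pos'])/.06)"
```

```text
t 19.1 tcp [0.5583 0.1444 0.2611] toolY deg -11.21 F [-1.  -0.5 -0.6] w 0.996 gf 0.0
[-0.55580021 -2.25661365 -1.68553409]
```

>>> arm_command(rows=[[[85, -0.11, -0.45, 0, 0], [85, -0.11, -0.45, 0, 0], [85, -0.11, -0.45, 0, 0], [85, -0.11, -0.45, 0, 0], [85, -0.11, -0.45, -0.2, 0], [85, 0, 0, -0.5, 0], [85, 0, 0, -0.5, 0], [85, 0, 0, -0.4, 0], [85, 0, 0, -0.2, 0], [85, 0, 0, 0, 0]]])

```text
t: 20.35
eef_pos: [0.525, 0.0108, 0.1535]
tool_rot: [-0.001, 0.773, 0.635, -0.001]
contact_force: [1.0, 0.3, 0.5]
gripper_width: 0.997
grasp_force: 0.0
```

```bash
python3 -c "
from h import *
o=st();rel(o,J,-11.2)
print((np.append(J,.114)-o['eef_pos'])/.06)
s=shot('side','s5.png')
cv2.imwrite('pics/c5.png',cv2.resize(s[80:280,200:400,::-1],(600,600),interpolation=cv2.INTER_CUBIC))"
```

```text
t 20.35 tcp [0.525  0.0108 0.1535] toolY deg -11.22 F [1.  0.3 0.5] w 0.997 gf 0.0
rel mm -0.3 1.7
[-4.72398338e-04 -2.93453832e-02 -6.57742748e-01]
```

View pics/c5.png

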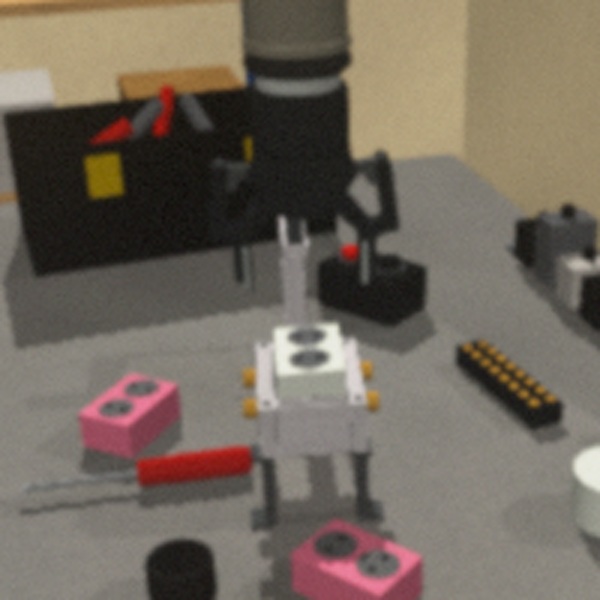

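The gripper straddles the proud housing, and the yoke is standing behind it. Descending to grip.

>>> arm_command(rows=[[[85, 0, -0.03, -0.3, 0], [85, 0, 0, -0.26, 0], [85, 0, 0, -0.1, 0], [50, 0, 0, 0, 0], [40, 0, 0, 0, 0], [40, 0, 0, 0, 0], [40, 0, 0, 0, 0], [40, 0, 0, 0, 0], [40, 0, 0, 0, 0], [40, 0, 0, 0, 0]]], newtons=60)

```text
t: 21.65
eef_pos: [0.526, 0.0099, 0.1149]
tool_rot: [0.0, 0.773, 0.635, 0.0]
contact_force: [-0.3, -0.2, 0.2]
gripper_width: 0.468
grasp_force: 0.0
```

>>> arm_command(rows=[[[40, 0, 0, 0.1, 0], [40, 0, 0, 0.2, 0], [40, 0, 0, 0.3, 0], [40, 0, 0, 0.4, 0], [40, 0, 0, 0.4, 0], [40, 0, 0, 0.3, 0], [40, 0, 0, 0.2, 0], [40, 0, 0, 0, 0], [40, 0, 0, 0, 0], [40, 0, 0, 0, 0]]])

```text
t: 22.9
eef_pos: [0.5255, 0.0098, 0.2281]
tool_rot: [-0.001, 0.773, 0.635, -0.001]
contact_force: [0.7, -0.1, 0.7]
gripper_width: 0.468
grasp_force: 0.0
```

Run:
```python
from h import *
o=st()
im=shot('top','t6.png').astype(int);b,g,r=im[...,2],im[...,1],im[...,0]
k=((r-b>90)&(g-b>60)).astype(np.uint8)
for name,box in(('whole',(385,195,495,285)),):
    ys,xs=np.nonzero(k[box[1]:box[3],box[0]:box[2]]);xs+=box[0];ys+=box[1]
    for u,v in((xs.min(),ys[xs==xs.min()].mean()),(xs.max(),ys[xs==xs.max()].mean()),(xs[ys==ys.min()].mean(),ys.min()),(xs[ys==ys.max()].mean(),ys.max())): print((u,v),onz('top',u,v,.035)[:2].round(3))
s=shot('side','s6.png')  # white blob near gripper in side view
w=((s.min(2)>190)).astype(np.uint8);n,l,q,c=cv2.connectedComponentsWithStats(w[120:260,260:360])
print([(q[i].tolist(),c[i].round()) for i in range(1,n) if q[i,4]>60])
```

```text
t 22.9 tcp [0.5255 0.0098 0.2281] toolY deg -11.17 F [ 0.7 -0.1  0.7] w 0.468 gf 0.0
(np.int64(392), np.float64(215.5)) [ 0.529 -0.232]
(np.int64(482), np.float64(265.0)) [ 0.394 -0.488]
(np.float64(454.5), np.int64(206)) [ 0.56  -0.412]
(np.float64(417.5), np.int64(272)) [ 0.371 -0.304]
[([26, 69, 14, 26, 155], array([31., 81.])), ([46, 69, 15, 23, 149], array([53., 79.]))]
```

```bash
python3 -c "
import cv2,numpy as np
a=cv2.imread('pics/s6.png')[80:260,220:380];b=cv2.imread('pics/t6.png')[150:290,240:400]
c=cv2.imread('pics/s5.png')[150:240,250:350]
f=lambda i,w,h:cv2.resize(i,(w,h),interpolation=cv2.INTER_CUBIC)
cv2.imwrite('pics/c6.png',np.hstack([f(a,533,600),np.vstack([f(b,267,300),f(c,267,300)])]))"
```

```text
(no output)
```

View pics/c6.png

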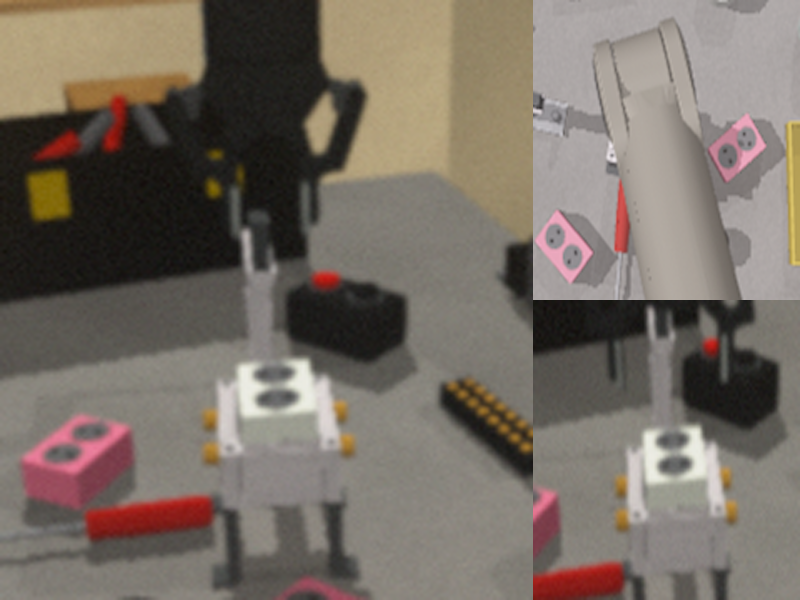

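Run:
```python
from h import *
a=np.radians(-11.2);X=np.array([np.cos(a),np.sin(a),0])
def go(tcp,h,pts):
    for s,(u,v) in zip((-1,1),pts):
        # z on the tool's vertical line offset by +-h
        for z in np.arange(-.03,.06,.01):
            p=proj('side',np.array(tcp)+s*h*X+[0,0,z]);print(s,round(z,3),p.round(1),(u,v)) if abs(p[1]-v)<4 else 0
go([.525,.0108,.1535],.046,[(281,174),(321.5,174)])
go([.5255,.0098,.2281],.024,[(290.5,151),(313,150)])
print(proj('side',np.append(J,.135)),proj('side',np.append(J,.132)))
```

```text
-1 0.03 [282.5 177.8] (281, 174)
-1 0.04 [282.2 174. ] (281, 174)
-1 0.05 [282.  170.2] (281, 174)
1 0.03 [320.4 175.7] (321.5, 174)
1 0.04 [320.3 171.9] (321.5, 174)
-1 0.02 [290.4 152.3] (290.5, 151)
-1 0.03 [290.2 148.3] (290.5, 151)
1 0.02 [310.9 151.2] (313, 150)
1 0.03 [310.8 147.2] (313, 150)
[302.50938302 194.81351239] [302.55736026 195.88465271]
```

The fingers closed above the housing: with the hand open, the tips sit about 24 mm or more behind the TCP. The housing wasn't touched. Retrying about 21 mm lower.

>>> arm_command(rows=[[[85, 0, 0, 0, 0], [85, 0, 0, 0, 0], [85, 0, 0, -0.2, 0], [85, 0, 0, -0.4, 0], [85, 0, 0, -0.4, 0], [85, 0, 0, -0.4, 0], [85, 0, 0, -0.35, 0], [85, 0, 0, -0.25, 0], [85, 0, 0, -0.13, 0], [85, 0, 0, -0.1, 0]]])

```text
t: 24.25
eef_pos: [0.5262, 0.0099, 0.0949]
tool_rot: [0.0, 0.773, 0.635, 0.0]
contact_force: [-0.3, -0.4, -0.4]
gripper_width: 0.991
grasp_force: 0.0
```

>>> arm_command(rows=[[[60, 0, 0, 0, 0], [50, 0, 0, 0, 0], [40, 0, 0, 0, 0], [40, 0, 0, 0, 0], [40, 0, 0, 0, 0], [40, 0, 0, 0, 0], [40, 0, 0, 0, 0], [40, 0, 0, 0, 0], [40, 0, 0, 0, 0], [40, 0, 0, 0, 0]]])

```text
t: 25.5
eef_pos: [0.5241, 0.0104, 0.0956]
tool_rot: [-0.001, 0.773, 0.635, -0.001]
contact_force: [-6.8, 1.3, 7.0]
gripper_width: 0.635
grasp_force: 62.1
```

>>> arm_command(rows=[[[40, 0, 0, 0.08, 0], [40, 0, 0, 0.12, 0], [40, 0, 0, 0.2, 0], [40, 0, 0, 0.3, 0], [40, 0, 0, 0.3, 0], [40, 0, 0, 0.3, 0], [40, 0, 0, 0.2, 0], [40, 0, 0, 0, 0], [40, 0, 0, 0, 0], [40, 0, 0, 0, 0]]])

```text
t: 26.75
eef_pos: [0.5255, 0.0098, 0.1843]
tool_rot: [-0.0, 0.773, 0.635, -0.001]
contact_force: [0.5, 0.8, -2.1]
gripper_width: 0.637
grasp_force: 64.3
```

Run:
```python
from h import *
o=st()
# tray: yaw ~+1.5, empty half centre at +y
for yaw in(1.5,):
    a=np.radians(yaw);T=np.array([.4655,-.3606])+.0615*np.array([-np.sin(a),np.cos(a)]);print(T)
print((np.append(T,.19)-o['eef_pos'])/.06)
s=shot('side','s7.png');k=(s.min(2)>195).astype(np.uint8)
n,l,q,c=cv2.connectedComponentsWithStats(k[100:260,270:340])
print([(q[i,:5]+[270,100,0,0,0]).tolist() for i in range(1,n) if q[i,4]>40],proj('side',np.array(o['eef_pos'])+[0,0,.0395]))
# yellow divider in top image: line-profile along y through tray at z=.035
im=cv2.imread('pics/top0.png');print([im[250,u].tolist() for u in range(428,448,1)])
```

```text
t 26.75 tcp [0.5255 0.0098 0.1843] toolY deg -11.17 F [ 0.5  0.8 -2.1] w 0.637 gf 64.3
[ 0.46389012 -0.29912107]
[-1.02628623 -5.14867251  0.09432309]
[[307, 157, 7, 13, 50], [291, 158, 7, 13, 54], [286, 195, 9, 18, 75], [314, 195, 7, 16, 62]] [301.12760618 161.40294529]
[[106, 197, 220], [107, 197, 221], [106, 197, 221], [104, 194, 218], [101, 190, 213], [103, 191, 215], [98, 185, 208], [85, 164, 186], [76, 149, 170], [87, 169, 191], [100, 189, 212], [90, 172, 195], [78, 149, 170], [81, 155, 177], [79, 153, 174], [78, 150, 170], [77, 150, 170], [79, 152, 173], [79, 153, 174], [77, 149, 170]]
```

>>> arm_command(rows=[[[40, -0.1, -0.4, 0, 0.28], [40, -0.11, -0.57, 0, 0.28], [40, -0.11, -0.57, 0, 0.28], [40, -0.11, -0.57, 0, 0.28], [40, -0.11, -0.57, 0, 0.28], [40, -0.11, -0.57, 0, 0.28], [40, -0.11, -0.57, 0, 0.28], [40, -0.11, -0.57, 0, 0.28], [40, -0.1, -0.36, 0, 0.28], [40, -0.06, 0, 0, 0.25]]])

```text
t: 28.05
eef_pos: [0.4633, -0.2768, 0.1845]
tool_rot: [-0.0, 0.699, 0.716, -0.0]
contact_force: [0.4, -0.3, -2.0]
gripper_width: 0.634
grasp_force: 64.2
```

>>> arm_command(rows=[[[40, 0, 0, -0.3, 0], [40, 0, 0, -0.5, 0], [40, 0, 0, -0.5, 0], [40, 0, 0, -0.5, 0], [40, 0, 0, -0.5, 0], [40, 0, 0, -0.3, 0], [40, 0, 0, -0.15, 0], [40, 0, 0, -0.1, 0], [40, 0, 0, 0, 0], [40, 0, 0, 0, 0]]])

```text
t: 29.3
eef_pos: [0.4654, -0.2809, 0.0162]
tool_rot: [0.004, 0.699, 0.715, -0.002]
contact_force: [-3.0, -14.4, 12.6]
gripper_width: 0.634
grasp_force: 77.2
```

Run:
```python
from h import *
o=st();rel(o,np.array([.4639,-.2991]),1.5)
```

```text
t 29.3 tcp [ 0.4654 -0.2809  0.0162] toolY deg 1.36 F [ -3.  -14.4  12.6] w 0.634 gf 77.2
rel mm 1.9 18.1
```

>>> arm_command(rows=[[[40, 0, 0, 0.4, 0], [40, 0, 0, 0.4, 0], [40, 0, 0, 0.2, 0], [40, 0, -0.12, 0, 0], [40, 0, -0.12, 0, 0], [40, 0, -0.12, 0, 0], [40, 0, 0, 0, 0], [40, 0, 0, 0, 0], [40, 0, 0, 0, 0], [40, 0, 0, 0, 0]]])

```text
t: 30.55
eef_pos: [0.4643, -0.2964, 0.0741]
tool_rot: [-0.0, 0.697, 0.717, 0.0]
contact_force: [0.2, -0.3, -1.3]
gripper_width: 0.637
grasp_force: 75.3
```

Run:
```python
from h import *
o=st();rel(o,np.array([.4639,-.2991]),1.5)
s=shot('side','s8.png');k=((s.min(2)>175)).astype(np.uint8)
print(proj('side',np.array(o['eef_pos'])+[0,0,.02]))
n,l,q,c=cv2.connectedComponentsWithStats(k[200:400,230:400])
print([(q[i,:5]+[230,200,0,0,0]).tolist() for i in range(1,n) if q[i,4]>40])
i=1+np.argmax(q[1:,4]);C=cv2.findContours((l==i).astype(np.uint8),0,2)[0][0]
print((cv2.approxPolyDP(C,2.5,True)[:,0]+[230,200]).tolist())
h=o['eef_pos'];
for dx in(-.028,.028):
  for dy in(-.042,.042):
    print(dx,dy,[proj('side',np.array(h)+[dx,dy,z]).round(0).tolist() for z in(.0034,.0394)])
```

```text
t 30.55 tcp [ 0.4643 -0.2964  0.0741] toolY deg 1.55 F [ 0.2 -0.3 -1.3] w 0.637 gf 75.3
rel mm 0.5 2.7
[313.11311973 294.49313792]
[[391, 229, 9, 15, 100], [300, 265, 32, 47, 514]]
[[320, 265], [306, 268], [313, 268], [320, 274], [316, 286], [326, 292], [327, 300], [320, 307], [312, 306], [306, 295], [314, 286], [308, 287], [300, 280], [305, 311], [331, 304]]
-0.028 -0.042 [[304.0, 322.0], [303.0, 306.0]]
-0.028 0.042 [[293.0, 290.0], [292.0, 275.0]]
0.028 -0.042 [[335.0, 314.0], [336.0, 299.0]]
0.028 0.042 [[321.0, 283.0], [321.0, 269.0]]
```

>>> arm_command(rows=[[[40, 0, -0.03, -0.3, 0], [40, 0, 0, -0.3, 0], [40, 0, 0, -0.25, 0], [40, 0, 0, -0.1, 0], [40, 0, 0, -0.06, 0], [40, 0, 0, -0.05, 0], [40, 0, 0, -0.05, 0], [40, 0, 0, -0.03, 0], [40, 0, 0, 0, 0], [40, 0, 0, 0, 0]]], newtons=40)

```text
t: 31.85
eef_pos: [0.4662, -0.2967, 0.0092]
tool_rot: [0.001, 0.697, 0.717, 0.001]
contact_force: [-7.1, 10.4, 29.4]
gripper_width: 0.635
grasp_force: 80.5
```

>>> arm_command(rows=[[[40, 0, 0, 0.03, 0], [58, 0, 0, 0, 0], [64, 0, 0, 0, 0], [75, 0, 0, 0, 0], [75, 0, 0, 0, 0], [75, 0, 0, 0.2, 0], [75, 0, 0, 0.6, 0], [75, 0, 0, 0.9, 0], [75, 0, 0, 0.9, 0], [75, 0, 0, 0.9, 0]]], newtons=20)

```text
t: 33.1
eef_pos: [0.464, -0.2983, 0.2201]
tool_rot: [0.0, 0.698, 0.717, 0.0]
contact_force: [1.2, -0.8, 0.2]
gripper_width: 0.885
grasp_force: 0.0
```

>>> arm_command(rows=[[[75, 0, -0.9, 0, 0], [75, 0, -0.9, 0, 0], [75, 0, -0.9, 0, 0], [75, 0, -0.9, 0, 0], [75, -0.2, -0.9, 0, 0], [75, -0.2, -0.9, 0, 0], [75, 0, 0, 0, 0], [75, 0, 0, 0, 0], [75, 0, 0, 0, 0], [75, 0, 0, 0, 0]]])

```text
t: 34.35
eef_pos: [0.4412, -0.6212, 0.2181]
tool_rot: [0.0, 0.697, 0.717, 0.0]
contact_force: [0.2, 0.3, -0.2]
gripper_width: 0.881
grasp_force: 0.0
```

Run:
```python
from h import *
o=st()
im=shot('top','t9.png').astype(int);mn=im.min(2);mx=im.max(2)
def rep(nm,box,z,th):
    x0,y0,x1,y1=box;k=((mn>th)&(mx-mn<45)).astype(np.uint8)[y0:y1,x0:x1]
    C=cv2.findContours(k,0,1)[0]
    if not C: print(nm,'none');return
    R=cv2.minAreaRect(max(C,key=cv2.contourArea));P=np.array([onz('top',p[0]+x0,p[1]+y0,z)[:2] for p in cv2.boxPoints(R)])
    print(nm,P.mean(0).round(3),[(round(np.linalg.norm(v),3),round(np.degrees(np.arctan2(v[1],v[0])))) for v in(P[1]-P[0],P[2]-P[1])])
rep('housing',(390,200,437,280),.04,170)
rep('yoke arm',(190,170,300,225),.158,190)
s=shot('side','s9.png');k=(s.min(2)>170).astype(np.uint8)
n,l,q,c=cv2.connectedComponentsWithStats(k[260:390,240:400]);print([(q[i,:5]+[240,260,0,0,0]).tolist() for i in range(1,n) if q[i,4]>30])
i=1+np.argmax(q[1:,4]);C=cv2.findContours((l==i).astype(np.uint8),0,2)[0][0]
print((cv2.approxPolyDP(cv2.convexHull(C),2,True)[:,0]+[240,260]).tolist())
for z in(.004,.04): print(z,[proj('side',[.466+dx,-.298+dy,z]).round().tolist() for dx,dy in((-.028,.042),(.028,.042),(.028,-.042),(-.028,-.042))])
```

```text
t 34.35 tcp [ 0.4412 -0.6212  0.2181] toolY deg 1.64 F [ 0.2  0.3 -0.2] w 0.881 gf 0.0
housing [ 0.466 -0.289] [(np.float64(0.083), -89), (np.float64(0.057), 180)]
yoke arm [0.566 0.225] [(np.float64(0.024), -9), (np.float64(0.107), -101)]
[[295, 297, 40, 38, 698]]
[[320, 297], [334, 327], [306, 334], [295, 303]]
0.004 [[296.0, 318.0], [323.0, 312.0], [337.0, 344.0], [307.0, 352.0]]
0.04 [[295.0, 305.0], [323.0, 299.0], [337.0, 330.0], [306.0, 338.0]]
```

The top and side views agree: the housing lies flat in the empty half, and the yoke stands upright clear of the jig.

```bash
python3 -c "
from h import *
print(job.hand_in())"
```

```text
the job is handed in; nothing more can be done
None
```

I handed the job in at about 34 s of the 58 s allowed: the housing was pushed up onto the catches and now lies flat in the empty half of the yellow tray, and the yoke stands upright clear of the jig. My first grip on the housing closed above it, and my first lowering caught it on the tray's wall, so I lifted, shifted and set it down again.

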